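Load the bench warmer with the session's dishes, tube and medium

TASK

Load the bench warmer for the next session: put the bottle of pink medium (blue cap), the dish with the pink drops, the small clear dish and the blue-capped tube each into the aluminium block that is made for it - bottle upright in the round collar, dishes flat between the lugs of the large and the small dish block, tube lying in the cradle between the end stops - without tipping the bottle or the dish of drops on the way. The white-capped oil bottle and the orange-capped tube next to them stay cold: leave them where they are. (The bottles and the rack along the back wall are stock, not part of this).

Things in the scene. Friction and masses are not known exactly. Their poses are not given: they have to be found in the camera images.
- media_bottle: Bottle of pink medium: squat clear bottle, pink contents, BLUE cap; 52 mm across, 82 mm tall; cap 36 mm across, from 64 to 82 mm above the underside; about 0.14 kg, rigid, standing on the worktop. Origin: centre of underside, z up. Best lifted by the cap. Seated in the warmer its top is 116 mm above the worktop, in the way of a gripper reaching low into the next block.
- oil_bottle: LOOK-ALIKE that stays: oil bottle with WHITE cap and amber label, 58 mm across, 103 mm tall, 0.19 kg, standing on the worktop. Origin: centre of underside, z up.
- drop_dish: Dish with pink drops: open clear round dish, 55 mm across, 12 mm tall, a few pink drops on its floor; 0.03 kg, flat on the worktop. Origin: centre of underside, z up. Grasp across the outside of the rim.
- small_dish: Small clear dish: colourless, round, 40 mm across, 14 mm tall, with a small label; 0.03 kg, flat on the worktop. Origin: centre of underside, z up. (A bigger colourless dish, 65 mm, further back is not part of the job.)
- blue_tube: Tube with BLUE cap: clear conical tube, pink contents, lying; 118 mm long, body 15 mm thick, cap 20 mm across, axis 10 mm above the worktop; a hidden flat keeps it from rolling; 0.03 kg. Origin: under the middle of its length at worktop height; y along the tube, cap at the -y end; z up. Grasp across the body at the middle.
- orange_tube: LOOK-ALIKE that stays: tube of the same size and lie as the blue-capped one, with an ORANGE cap; same origin and axes.
- block_well: BOTTLE block: a round collar, 70 mm inside, 76 mm outside, 18 mm high, stands at its centre; the bottle stands inside. Aluminium, 76 x 138 mm, fixed, one of four flush in the white bench warmer; places vary. Origin: centre of its underside, 26 mm above the worktop; y along the 138 mm side, z up; upper face 8 mm above the origin (34 mm above the worktop).
- block_large: LARGE DISH block: 4 round lugs, 10 mm thick and high, 29 mm from the centre in x and y, round a black disc; 73 mm circle free. Fingers fit along y, 48 mm free. Aluminium, 76 x 138 mm, fixed, one of four flush in the white bench warmer; places vary. Origin: centre of its underside, 26 mm above the worktop; y along the 138 mm side, z up; upper face 8 mm above the origin (34 mm above the worktop).
- block_small: SMALL DISH block: 4 round lugs, 8 mm thick, 10 mm high, 23 mm from the centre in x and y, round a blue disc; 56 mm circle free. Fingers fit along y, 37 mm free. Aluminium, 76 x 138 mm, fixed, one of four flush in the white bench warmer; places vary. Origin: centre of its underside, 26 mm above the worktop; y along the 138 mm side, z up; upper face 8 mm above the origin (34 mm above the worktop).
- block_cradle: TUBE block: saddles at y +-37 mm with sloped cheeks, 16 to 34 mm apart, 16 mm high, and end stops 132 mm apart; tube lies along y, cap at either end; 60 mm free between saddles. Aluminium, 76 x 138 mm, fixed, one of four flush in the white bench warmer; places vary. Origin: centre of its underside, 26 mm above the worktop; y along the 138 mm side, z up; upper face 8 mm above the origin (34 mm above the worktop).
Not all that is in view belongs to the job. Leave any yellow look-alike of the media_bottle alone. What is shaped like the oil_bottle but yellow is not meant.

How it is judged:
By the outcome, as a careful person would: the job done as asked, in the order asked, and still so for the second after the job is handed in, with the robot touching nothing.
It also fails if it takes over 120 s, if anything falls off the work surface, if the arm or the gripper's body presses on something with over 40 N, if the wrist force passes 120 N, or if a joint passes its speed limit or range.

ROBOT

A 6-joint arm with a two-finger parallel gripper is mounted at the origin on a cart in front of the work surface, level with it; the furniture and walls round the work are solid. World frame = base frame: x ahead of the robot, y to its left, z up, the work surface at z = 0. Lengths are in mm, angles in rad, forces in N, time in s.
With the tool pointing down it reaches from about 350 to 975 mm from the base axis. Payload 7.1 kg.
Tool frame: the origin (TCP) lies midway between the tips of the shut fingers; the grasp point (between the pads) lies 19 mm behind it; z points along the fingers, y is the line along which they close (so a half turn about z gives the same grasp; the last joint's range is limited). The gripper opens to 88 mm and grips with 3 to 60 N. Pads are 20 mm wide; open, the fingers measure 115 mm over their backs; the gripper's body (75 mm by 178 mm) begins 61 mm behind the grasp point.
Start: joints at [-1.142, 0.423, 1.63, -0, 1.089, -0.019], TCP at [270.629, -563.351, 222.675] pointing down, gripper open.
Joint ranges: [-3, 3], [-0.9, 2.11], [0.09, 2.58], [-1.31, 4.45], [0.11, 2.69], [-2.54, 2.54]. Speed limits (rad/s): [2.39, 2.39, 3.01, 3.14, 3.14, 3.14].

INTERFACE

Orientations are given as a unit quaternion [x, y, z, w].
In Python, from station import r gives the robot as it stands.
- The arm moves only by the tool play_rows, never from a script. Its argument "steps" is a list of rows, each an object of numbers: "tx", "ty", "tz": the shift along the tool's x, y, z in mm; "turn": the turn about the tool's z in degrees. A call has 1 to 8 rows; each row is the pose to reach, as a shift and turn from the pose commanded when the call began, along the tool's axes at that moment; what a row does not reach only later rows make up. A row lasts 1/12 s, in which the tool goes at most 41.7 mm and 7.16 degrees, less where a joint would pass 70% of its speed; a pose out of reach is approached as far as the arm can. A call with a gripper value outside its range is refused whole. "hand" is the opening, from 0 (shut) to 1 (fully open), set as the call begins (left out, the last holds). The fingers move at their own pace and stop on an object; "newtons" is the grip in N (left out, the last holds). Time passes only in rows, so rows that repeat a pose let the fingers close. It gives the time, the measured TCP pose, the force, the opening and the grip force at its end, in the units of the state.
- r.observe(): the state, without advancing time (a new reading comes with each control period).
- r.read_camera(name): name is "side" or "top" or "wrist"; returns the picture (480x640x3 uint8, red, green, blue); there is no depth.
- r.camera_info(name): a dict with "intrinsics" (3x3 intrinsics, pixels), "extrinsics" (4x4, takes a point from world to camera coordinates). Camera axes: x right, y down, z forward; pixel columns grow to the right and rows downward; lengths in mm; the calibration is good to about 2 mm. A picture is of the moment at which its call begins: read the wrist's pose just before it. camera_info takes no time and is no camera call; for the wrist camera it gives the pose at the moment of the call.
- r.finish_job(): hands the job in; it is judged then, once.
The state is a dict: "time": time; "joint_positions": joint angles; "dq": joint speeds; "tau": joint torques, N m; "ee_pos": TCP position; "tcp_rot": TCP orientation; "wrist_force": force on the tool from outside, world axes, zero at the start; "wrist_torque": the same for the moment, N m; "gripper_width": finger opening in mm; "finger_force": force on a finger pad.
Only numpy, scipy, OpenCV 4.12 (cv2) and the standard library are available. Lean on these libraries where they do the work, as an engineer would, in place of code of your own. Each camera call takes 0.05 s, during which the arm holds its last target. There are 200 camera calls.

## Working session

There is one attempt and no reset: what is moved stays moved. The work goes in short steps, Python scripts to look and compute and a tool call to move; the robot and the scene stay as the last step left them, time stands still between calls to the robot, and variables do not carry over. Pictures are saved under pics/ and viewed, at most 14 in all, crops included, and the job is handed in when it is done.

Besides the shell and the picture viewer there is one more tool, called after "Request:" by a JSON object that holds its "name" and its "arguments". play_rows: Moves the arm, as the interface text tells. Its arguments: {"type":"object","properties":{"steps":{"type":"array"},"hand":{"type":"number"},"newtons":{"type":"number"}},"required":["steps"]}

```bash
ls; mkdir -p pics
python3 - <<'E'
from station import r
import cv2
s=r.observe();print({k:s[k] for k in('time','ee_pos','tcp_rot','gripper_width')})
for n in('top','side'):
    cv2.imwrite(f'pics/{n}0.png',r.read_camera(n)[:,:,::-1]);i=r.camera_info(n);print(n,i['intrinsics'],i['extrinsics'])
print(r.camera_info('wrist'))
E
```

```text
pics
{'time': 0.0, 'ee_pos': array([ 270.40829112, -562.83975838,  221.89134391]), 'tcp_rot': array([ 9.75037730e-01,  2.22037834e-01, -1.70225232e-04, -7.72589869e-04]), 'gripper_width': 87.62431315458981}
top [[503.63937006   0.         330.06409949]
 [  0.         503.63937006 239.4635972 ]
 [  0.           0.           1.        ]] [[ 1.51230774e-01 -9.88485158e-01  5.13274620e-03 -1.63291345e+02]
 [-9.66383538e-01 -1.48937604e-01 -2.09572058e-01  5.26824764e+02]
 [ 2.07923328e-01  2.67335432e-02 -9.77779734e-01  1.21088372e+03]
 [ 0.00000000e+00  0.00000000e+00  0.00000000e+00  1.00000000e+00]]
side [[622.62191106   0.         319.08616577]
 [  0.         622.62191106 245.6459011 ]
 [  0.           0.           1.        ]] [[ 9.92335490e-01 -1.23063074e-01  1.12140833e-02 -5.55387321e+02]
 [-6.06919845e-02 -5.64416822e-01 -8.23255813e-01  2.60724309e+01]
 [ 1.07641809e-01  8.16265355e-01 -5.67559786e-01  2.03728898e+03]
 [ 0.00000000e+00  0.00000000e+00  0.00000000e+00  1.00000000e+00]]
{'intrinsics': array([[418.29968365,   0.        , 321.5647682 ],
       [  0.        , 418.29968365, 236.59175717],
       [  0.        ,   0.        ,   1.        ]]), 'extrinsics': array([[ 4.32914911e-01, -9.01433170e-01, -1.70870041e-03,
        -6.23846977e+02],
       [-8.58018458e-01, -4.12644620e-01,  3.05824693e-01,
        -3.67242121e+01],
       [-2.76385609e-01, -1.30929973e-01, -9.52086308e-01,
         3.93291281e+02],
       [ 0.00000000e+00,  0.00000000e+00,  0.00000000e+00,
         1.00000000e+00]])}
```

View pics/top0.png

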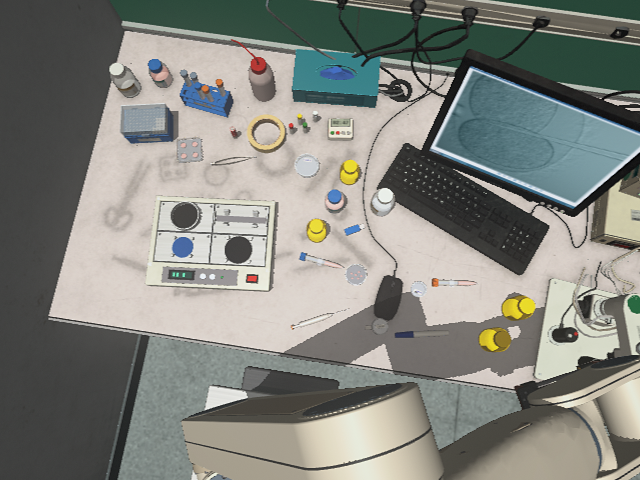

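View pics/side0.png

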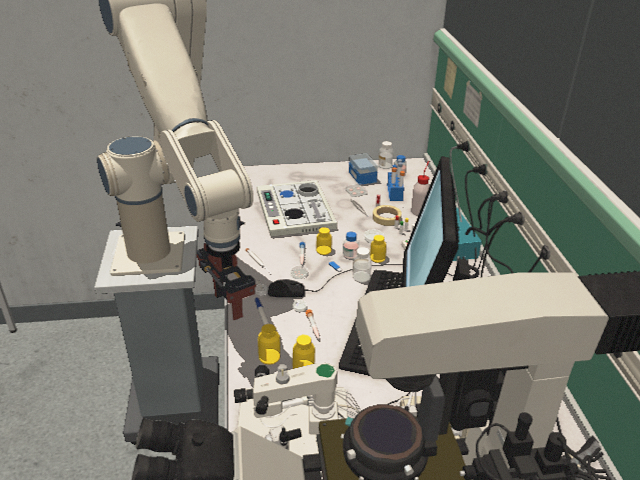

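The top view shows the bottle at (335,200), the tube at (320,260), dishes near (356,274) and (418,289), and the warmer at (212,243). I'll enlarge that area.

```bash
cat > h.py <<'E'
import numpy as np,cv2
from station import r
def ray(n,uv,z,info=None):
    i=info or r.camera_info(n);K=i['intrinsics'];E=i['extrinsics'];R=E[:3,:3];c=-R.T@E[:3,3]
    d=R.T@np.linalg.inv(K)@np.array([uv[0],uv[1],1.]);return c+d*(z-c[2])/d[2]
def proj(n,p,info=None):
    i=info or r.camera_info(n);q=i['extrinsics'][:3,:3]@np.array(p)+i['extrinsics'][:3,3];q=i['intrinsics']@q;return q[:2]/q[2]
E
python3 - <<'E'
from h import *
im=cv2.imread('pics/top0.png')
a=cv2.resize(im[190:300,140:290],None,fx=4,fy=4,interpolation=cv2.INTER_CUBIC)
b=cv2.resize(im[150:340,280:480],None,fx=3,fy=3,interpolation=cv2.INTER_CUBIC)
cv2.imwrite('pics/a.png',a);cv2.imwrite('pics/b.png',b)
for n,uv,z in [('bottlecap',(335,196),82),('drop',(356,274),6),('small?',(418,289),7),('big',(307,165),6),('tube',(320,262),10),('well?',(184,215),34),('cradle',(241,217),34),('blue',(183,247),34),('black',(238,250),34),('oilcap',(383,196),103),('380',(380,326),5)]:print(n,ray('top',uv,z).round())
for uv in [(158,196),(275,201),(270,290),(148,286)]:print(ray('top',uv,30).round())
E
```

```text
bottlecap [652. -78.  82.]
drop [ 476. -160.    6.]
small? [ 462. -323.    7.]
big [750.  13.   6.]
tube [492. -63.  10.]
well? [557. 302.  34.]
cradle [574. 156.  34.]
blue [474. 287.  34.]
black [487. 147.  34.]
oilcap [ 664. -195.  103.]
380 [ 354. -239.    5.]
[597. 381.  30.]
[631.  77.  30.]
[400.  49.  30.]
[363. 354.  30.]
```

View pics/a.png

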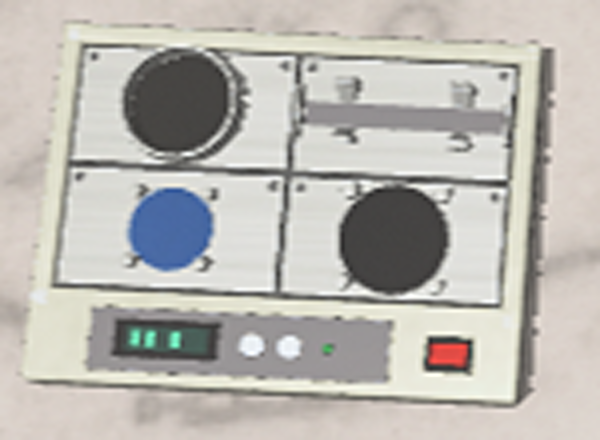

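View pics/b.png

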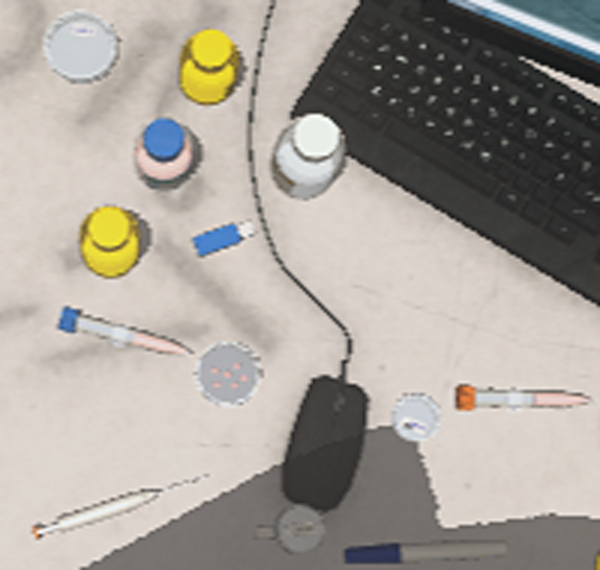

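The first crop shows the round collar top-left, the cradle top-right, the blue disc (small dish) bottom-left and the lugged black disc bottom-right. The second shows the drop dish at about (356,274), the small dish with its label at (418,289), and the blue-capped tube at (303,257)-(343,267). There are yellow bottles on both sides of the media bottle.

```bash
cat >> h.py <<'E'
from scipy.spatial.transform import Rotation as Ro
def go(x,y,z,close=None):
    """close: world angle (deg) of closing line (tool y), mod 180"""
    s=r.observe();R=Ro.from_quat(s['tcp_rot']).as_matrix();d=R.T@(np.array([x,y,z])-s['ee_pos'])
    cur=np.degrees(np.arctan2(R[1,1],R[0,1]));t=0 if close is None else (cur-close+90)%180-90
    print('t=%.1f pos'%s['time'],s['ee_pos'].round(1),'close %.1f q6 %.2f'%(cur,s['joint_positions'][5]),'MOVE',d.round(1),'turn %.1f (alt %.1f)'%(t,t-180*np.sign(t or 1)))
E
python3 - <<'E'
from h import *
im=cv2.imread('pics/top0.png');hsv=cv2.cvtColor(im,cv2.COLOR_BGR2HSV)
m=cv2.inRange(hsv,(18,150,120),(35,255,255));n,l,st,c=cv2.connectedComponentsWithStats(m)
for k in range(1,n):
    if st[k,4]>50: print('yellow',c[k],ray('top',c[k],60).round())
m=cv2.inRange(hsv,(100,120,60),(125,255,255));n,l,st,c=cv2.connectedComponentsWithStats(m)
for k in range(1,n):
    if st[k,4]>30: print('blue',c[k].round(1),st[k],ray('top',c[k],34).round(),ray('top',c[k],82).round())
m=cv2.inRange(im,(0,0,0),(90,90,90))
n,l,st,c=cv2.connectedComponentsWithStats(m[195:275,160:268])
for k in range(1,n):
    if st[k,4]>200: print('dark',c[k]+[160,195],st[k],ray('top',c[k]+[160,195],34).round())
print('tube ends',ray('top',(140/2*0+303,256.5),10),ray('top',(280+190/3,150+352/3),8))
i=r.camera_info('wrist');R=i['extrinsics'][:3,:3];cam=-R.T@i['extrinsics'][:3,3]
T=Ro.from_quat(r.observe()['tcp_rot']).as_matrix();print('cam in tool',T.T@(cam-r.observe()['ee_pos']),'axis',T.T@R[2])
go(450,-160,300,None)
E
```

```text
yellow [348.95856354 171.76243094] [ 729. -103.   60.]
yellow [316.22063037 229.9512894 ] [564. -43.  60.]
yellow [518.13859649 307.14912281] [ 448. -561.   60.]
yellow [494.51730419 338.86520947] [ 363. -510.   60.]
blue [154.1  64.1] [148  59  13  12 117] [966. 474.  34.] [940. 452.  82.]
blue [336.5  73.4] [320  66  35  14 342] [1016.  -28.   34.] [988. -31.  82.]
blue [204.3  98.6] [180  80  50  37 786] [885. 317.  34.] [863. 300.  82.]
blue [573.2 106.2] [507  81 133  52 208] [1018. -679.   34.] [ 990. -658.   82.]
blue [510.8 182.1] [452 158 118  49 263] [ 775. -527.   34.] [ 756. -512.   82.]
blue [334.1 195.6] [328 190  13  12 132] [667. -74.  34.] [653. -75.  82.]
blue [351.9 229.4] [345 225  15  10  90] [ 585. -132.   34.] [ 573. -132.   82.]
blue [182.3 246.7] [173 237  20  20 313] [474. 289.  34.] [467. 273.  82.]
blue [302.2 256. ] [300 253   6   7  31] [497. -17.  34.] [489. -21.  82.]
dark [183.79959514 215.27530364] [ 11   9  26  24 494] [556. 302.  34.]
dark [237.78456014 249.47576302] [ 65  42  27  26 557] [489. 148.  34.]
tube ends [500.04712876 -17.71592663  10.        ] [ 488.19286331 -125.14443482    8.        ]
cam in tool [  85.23153932   -0.21895874 -162.60597638] axis [-3.05840223e-01 -4.18956389e-04  9.52082760e-01]
t=0.1 pos [ 270.4 -562.9  222. ] close -64.3 q6 -0.02 MOVE [ 336.3 -285.5  -77.6] turn 0.0 (alt -180.0)
```

Request:
{"name": "play_rows", "arguments": {"steps": [{"tz": -40},{"tx": 80,"ty": -60,"tz": -80},{"tx": 336,"ty": -285,"tz": -78},{"tx": 336,"ty": -285,"tz": -78},{"tx": 336,"ty": -285,"tz": -78},{"tx": 336,"ty": -285,"tz": -78},{"tx": 336,"ty": -285,"tz": -78},{"tx": 336,"ty": -285,"tz": -78}], "hand": 1}}

```text
invalid input at $.steps[0]: expected keys tx, ty, tz, turn
```

Run:
```python
from h import *
go(652,-76,200,-90)
```

```text
t=0.1 pos [ 270.4 -562.9  222. ] close -64.3 q6 -0.02 MOVE [ 554.8 -273.6   22.4] turn 25.7 (alt -154.3)
```

Request:
{"name": "play_rows", "arguments": {"steps": [{"tx": 0,"ty": 0,"tz": -40,"turn": 0},{"tx": 60,"ty": -60,"tz": -78,"turn": 7},{"tx": 336,"ty": -285,"tz": -78,"turn": 26},{"tx": 336,"ty": -285,"tz": -78,"turn": 26},{"tx": 336,"ty": -285,"tz": -78,"turn": 26},{"tx": 336,"ty": -285,"tz": -78,"turn": 26},{"tx": 336,"ty": -285,"tz": -78,"turn": 26},{"tx": 336,"ty": -285,"tz": -78,"turn": 26}], "hand": 1}}

```text
time: 0.77
ee_pos: [386.5, -299.0, 292.6]
tcp_rot: [1.0, -0.003, -0.0, -0.0]
wrist_force: [-0.6, 0.1, 0.1]
gripper_width: 87.7
finger_force: 0.0
```

Run:
```python
from h import *
go(652,-76,200,-90)
```

```text
t=0.8 pos [ 386.5 -299.   292.6] close -90.4 q6 0.89 MOVE [ 264.1 -224.7   92.6] turn -0.4 (alt 179.6)
```

Request:
{"name": "play_rows", "arguments": {"steps": [{"tx": 264,"ty": -225,"tz": 92,"turn": 0},{"tx": 264,"ty": -225,"tz": 92,"turn": 0},{"tx": 264,"ty": -225,"tz": 92,"turn": 0},{"tx": 264,"ty": -225,"tz": 92,"turn": 0},{"tx": 264,"ty": -225,"tz": 92,"turn": 0},{"tx": 264,"ty": -225,"tz": 92,"turn": 0},{"tx": 264,"ty": -225,"tz": 92,"turn": 0},{"tx": 264,"ty": -225,"tz": 92,"turn": 0}], "hand": 0.7}}

```text
time: 1.43
ee_pos: [633.8, -91.7, 206.2]
tcp_rot: [1.0, -0.003, -0.0, -0.0]
wrist_force: [0.5, -0.6, 0.2]
gripper_width: 61.4
finger_force: 0.0
```

Run:
```python
from h import *
info=r.camera_info('wrist');a=r.read_camera('wrist')[:,:,::-1].copy();cv2.imwrite('pics/w1.png',a)
hsv=cv2.cvtColor(a,cv2.COLOR_BGR2HSV);m=cv2.inRange(hsv,(100,120,60),(125,255,255));n,l,st,c=cv2.connectedComponentsWithStats(m)
for k in range(1,n):
    if st[k,4]>200: print(c[k].round(1),st[k],ray('wrist',c[k],82,info).round(1))
go(652,-76,54,-90)
```

```text
[300.5 198.9] [ 277  176   48   47 1777] [654.4 -76.5  82. ]
[368.5 246.6] [346 230  45  34 751] [ 618.8 -125.1   82. ]
t=1.5 pos [637.9 -87.4 204. ] close -90.2 q6 1.42 MOVE [ 13.9 -11.1 150.1] turn -0.2 (alt 179.8)
```

View pics/w1.png

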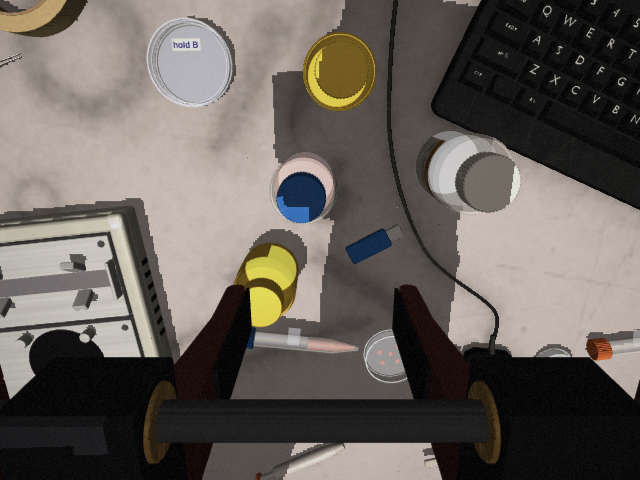

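The wrist view shows the blue cap at (300,199), the yellow bottles well clear of it, and the drop dish at (390,355).

Request:
{"name": "play_rows", "arguments": {"steps": [{"tx": 16,"ty": -11,"tz": 30,"turn": 0},{"tx": 16,"ty": -11,"tz": 60,"turn": 0},{"tx": 16,"ty": -11,"tz": 90,"turn": 0},{"tx": 16,"ty": -11,"tz": 115,"turn": 0},{"tx": 16,"ty": -11,"tz": 130,"turn": 0},{"tx": 16,"ty": -11,"tz": 139,"turn": 0},{"tx": 16,"ty": -11,"tz": 139,"turn": 0},{"tx": 16,"ty": -11,"tz": 139,"turn": 0}]}}

```text
time: 2.15
ee_pos: [649.0, -82.6, 68.3]
tcp_rot: [1.0, -0.003, -0.0, -0.0]
wrist_force: [0.5, -0.2, 0.1]
gripper_width: 61.3
finger_force: 0.0
```

Run:
```python
from h import *
go(653.5,-76,65,-90)
```

```text
t=2.1 pos [649.  -82.6  68.3] close -90.3 q6 1.43 MOVE [ 4.5 -6.6  3.3] turn -0.3 (alt 179.7)
```

Request:
{"name": "play_rows", "arguments": {"steps": [{"tx": 4.5,"ty": -6.5,"tz": 3,"turn": 0},{"tx": 4.5,"ty": -6.5,"tz": 3,"turn": 0},{"tx": 4.5,"ty": -6.5,"tz": 3,"turn": 0}]}}

```text
time: 2.4
ee_pos: [654.4, -75.7, 66.3]
tcp_rot: [1.0, -0.003, 0.001, 0.0]
wrist_force: [-0.2, -0.3, 0.3]
gripper_width: 61.3
finger_force: 0.0
```

Request:
{"name": "play_rows", "arguments": {"steps": [{"tx": 0,"ty": 0,"tz": 0,"turn": 0},{"tx": 0,"ty": 0,"tz": 0,"turn": 0},{"tx": 0,"ty": 0,"tz": 0,"turn": 0},{"tx": 0,"ty": 0,"tz": 0,"turn": 0},{"tx": 0,"ty": 0,"tz": 0,"turn": 0},{"tx": 0,"ty": 0,"tz": 0,"turn": 0},{"tx": 0,"ty": 0,"tz": 0,"turn": 0},{"tx": 0,"ty": 0,"tz": 0,"turn": 0}], "hand": 0, "newtons": 25}}

```text
time: 3.07
ee_pos: [653.7, -76.3, 65.5]
tcp_rot: [1.0, -0.003, 0.0, 0.0]
wrist_force: [-0.3, -2.0, 4.0]
gripper_width: 35.0
finger_force: 21.2
```

Request:
{"name": "play_rows", "arguments": {"steps": [{"tx": 0,"ty": 0,"tz": -10,"turn": 0},{"tx": 0,"ty": 0,"tz": -25,"turn": 0},{"tx": 0,"ty": 0,"tz": -45,"turn": 0},{"tx": 0,"ty": 0,"tz": -65,"turn": 0},{"tx": 0,"ty": 0,"tz": -80,"turn": 0},{"tx": 0,"ty": 0,"tz": -90,"turn": 0},{"tx": 0,"ty": 0,"tz": -90,"turn": 0},{"tx": 0,"ty": 0,"tz": -90,"turn": 0}]}}

```text
time: 3.73
ee_pos: [653.4, -75.9, 155.4]
tcp_rot: [1.0, -0.003, 0.0, -0.0]
wrist_force: [0.2, -0.9, -1.2]
gripper_width: 33.5
finger_force: 32.4
```

Run:
```python
from h import *
go(556,302,155,-90)
```

```text
t=3.7 pos [653.4 -75.9 155.4] close -90.3 q6 1.44 MOVE [ -99.6 -377.3    0.4] turn -0.3 (alt 179.7)
```

Request:
{"name": "play_rows", "arguments": {"steps": [{"tx": -3,"ty": -10,"tz": 0,"turn": 0},{"tx": -7,"ty": -28,"tz": 0,"turn": 0},{"tx": -14,"ty": -54,"tz": 0,"turn": 0},{"tx": -22,"ty": -84,"tz": 0,"turn": 0},{"tx": -30,"ty": -114,"tz": 0,"turn": 0},{"tx": -38,"ty": -144,"tz": 0,"turn": 0},{"tx": -46,"ty": -174,"tz": 0,"turn": 0},{"tx": -54,"ty": -204,"tz": 0,"turn": 0}]}}

```text
time: 4.4
ee_pos: [598.7, 130.1, 153.7]
tcp_rot: [1.0, -0.003, -0.001, 0.0]
wrist_force: [-0.7, 0.1, -1.8]
gripper_width: 33.8
finger_force: 32.1
```

Request:
{"name": "play_rows", "arguments": {"steps": [{"tx": -8,"ty": -28,"tz": 0,"turn": 0},{"tx": -16,"ty": -54,"tz": 0,"turn": 0},{"tx": -23,"ty": -76,"tz": 0,"turn": 0},{"tx": -28,"ty": -94,"tz": 0,"turn": 0},{"tx": -32,"ty": -108,"tz": 0,"turn": 0},{"tx": -34,"ty": -115,"tz": 0,"turn": 0},{"tx": -34,"ty": -115,"tz": 0,"turn": 0},{"tx": -34,"ty": -115,"tz": 0,"turn": 0}]}}

```text
time: 5.07
ee_pos: [567.1, 243.3, 154.7]
tcp_rot: [1.0, -0.003, -0.0, 0.0]
wrist_force: [0.3, -0.7, -0.8]
gripper_width: 33.5
finger_force: 32.1
```

Run:
```python
from h import *
info=r.camera_info('wrist');a=r.read_camera('wrist')[:,:,::-1].copy();cv2.imwrite('pics/w2.png',a)
go(556,302,155,-90);np.save('w2.npy',info['extrinsics'])
```

```text
t=5.1 pos [567.3 242.8 154.9] close -90.4 q6 1.96 MOVE [-11.7 -59.1  -0.1] turn -0.4 (alt 179.6)
```

View pics/w2.png

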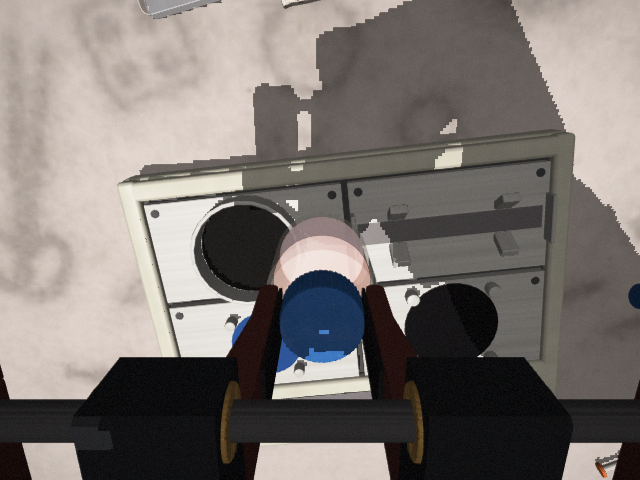

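The wrist view shows the collar disc at about (249,247), the cradle screws at (358,192), (541,173) and (535,280), and the well screws at (155,214), (332,195) and (180,316). The bottle hangs straight in the gripper.

Run:
```python
from h import *
info=dict(r.camera_info('wrist'));info['extrinsics']=np.load('w2.npy')
P=lambda u,z=34:ray('wrist',u,z,info)[:2]
for n,u in dict(w1=(155,214),w2=(332,195),w3=(180,316),c1=(358,192),c2=(541,173),c3=(535,280),discw=(249,247),discl=(451,323)).items():print(n,P(u).round(1))
for a,b in [((155,214),(332,195)),((358,192),(541,173))]:
    d=P(a)-P(b);print('block y-axis deg',np.degrees(np.arctan2(d[1],d[0])),np.linalg.norm(d))
print('well c',((P((332,195))+P((180,316)))/2).round(1),'cradle c',((P((358,192))+P((535,280)))/2).round(1))
```

```text
w1 [578.2 360.2]
w2 [591.1 236.4]
w3 [498.4 351.4]
c1 [593.1 218.5]
c2 [605.5  94.7]
c3 [526.6  86.8]
discw [553.4 295.9]
discl [491.3 145.5]
block y-axis deg 95.925057974456 124.42038624907771
block y-axis deg 95.72043998649151 124.47130711721354
well c [544.7 293.9] cradle c [559.8 152.7]
```

Request:
{"name": "play_rows", "arguments": {"steps": [{"tx": -4,"ty": -14,"tz": 0,"turn": 0},{"tx": -8,"ty": -32,"tz": 0,"turn": 0},{"tx": -11,"ty": -46,"tz": 0,"turn": 0},{"tx": -13,"ty": -53,"tz": 0,"turn": 0},{"tx": -13,"ty": -53,"tz": 0,"turn": 0},{"tx": -13,"ty": -53,"tz": 15,"turn": 0},{"tx": -13,"ty": -53,"tz": 30,"turn": 0},{"tx": -13,"ty": -53,"tz": 30,"turn": 0}]}}

```text
time: 5.78
ee_pos: [553.0, 295.2, 122.6]
tcp_rot: [1.0, -0.003, -0.002, 0.001]
wrist_force: [-0.1, -0.6, -2.7]
gripper_width: 33.7
finger_force: 31.6
```

Request:
{"name": "play_rows", "arguments": {"steps": [{"tx": 0,"ty": 0,"tz": 7,"turn": 0},{"tx": 0,"ty": 0,"tz": 14,"turn": 0},{"tx": 0,"ty": 0,"tz": 19,"turn": 0},{"tx": 0,"ty": 0,"tz": 23,"turn": 0},{"tx": 0,"ty": 0,"tz": 23,"turn": 0},{"tx": 0,"ty": 0,"tz": 23,"turn": 0}]}}

```text
time: 6.28
ee_pos: [554.7, 296.5, 102.1]
tcp_rot: [1.0, -0.003, -0.0, 0.0]
wrist_force: [-0.1, 0.4, -1.3]
gripper_width: 33.8
finger_force: 31.6
```

Run:
```python
from h import *
go(554,296,100,-90)
s=r.observe();print(s['wrist_force'])
```

```text
t=6.3 pos [554.7 296.5 102.1] close -90.3 q6 2.05 MOVE [-0.7  0.5  2.1] turn -0.3 (alt 179.7)
[-0.07129471  0.43883273 -1.30180982]
```

Request:
{"name": "play_rows", "arguments": {"steps": [{"tx": 0,"ty": 0,"tz": 1,"turn": 0},{"tx": 0,"ty": 0,"tz": 2,"turn": 0},{"tx": 0,"ty": 0,"tz": 2.5,"turn": 0},{"tx": 0,"ty": 0,"tz": 2.5,"turn": 0}]}}

```text
time: 6.62
ee_pos: [555.2, 296.8, 100.8]
tcp_rot: [1.0, -0.003, 0.001, -0.0]
wrist_force: [-1.7, -0.9, 5.3]
gripper_width: 33.7
finger_force: 32.0
```

Request:
{"name": "play_rows", "arguments": {"steps": [{"tx": 0,"ty": 0,"tz": 0,"turn": 0},{"tx": 0,"ty": 0,"tz": 0,"turn": 0},{"tx": 0,"ty": 0,"tz": 0,"turn": 0},{"tx": 0,"ty": 0,"tz": 0,"turn": 0},{"tx": 0,"ty": 0,"tz": 0,"turn": 0}], "hand": 0.7}}

```text
time: 7.03
ee_pos: [554.6, 296.5, 99.6]
tcp_rot: [1.0, -0.003, -0.0, 0.0]
wrist_force: [-0.7, 0.2, 0.3]
gripper_width: 60.6
finger_force: 0.0
```

Request:
{"name": "play_rows", "arguments": {"steps": [{"tx": 0,"ty": 0,"tz": -15,"turn": 0},{"tx": 0,"ty": 0,"tz": -40,"turn": 0},{"tx": 0,"ty": 0,"tz": -80,"turn": 0},{"tx": 0,"ty": 0,"tz": -100,"turn": 0},{"tx": 0,"ty": 0,"tz": -100,"turn": 0},{"tx": -60,"ty": 40,"tz": -100,"turn": 0},{"tx": -60,"ty": 40,"tz": -100,"turn": 0},{"tx": -60,"ty": 40,"tz": -100,"turn": 0}]}}

```text
time: 7.7
ee_pos: [488.7, 253.7, 197.8]
tcp_rot: [1.0, -0.003, -0.003, 0.002]
wrist_force: [0.3, 0.0, -0.6]
gripper_width: 61.7
finger_force: 0.0
```

Run:
```python
from h import *
cv2.imwrite('pics/w3.png',r.read_camera('wrist')[:,:,::-1])
go(476,-160,180,-90)
```

```text
t=7.8 pos [491.7 255.3 198.6] close -90.4 q6 2.03 MOVE [-13.  415.4  19.3] turn -0.4 (alt 179.6)
```

View pics/w3.png

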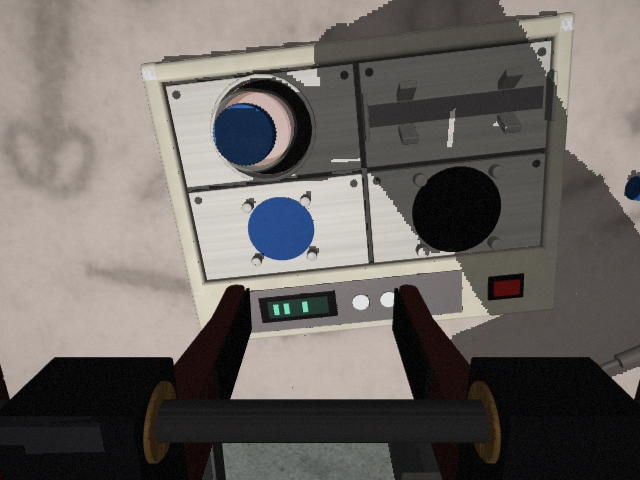

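The bottle stands in its collar. Next is the drop dish.

Request:
{"name": "play_rows", "arguments": {"steps": [{"tx": -13,"ty": 320,"tz": 0,"turn": -40},{"tx": -13,"ty": 320,"tz": 0,"turn": -40},{"tx": -13,"ty": 320,"tz": 0,"turn": -40},{"tx": -13,"ty": 320,"tz": 0,"turn": -40},{"tx": -13,"ty": 320,"tz": 0,"turn": -40},{"tx": -13,"ty": 320,"tz": 0,"turn": -40},{"tx": -13,"ty": 320,"tz": 0,"turn": -40},{"tx": -13,"ty": 320,"tz": 0,"turn": -40}], "hand": 1}}

```text
time: 8.42
ee_pos: [480.9, -54.6, 199.5]
tcp_rot: [0.94, 0.34, 0.0, 0.0]
wrist_force: [0.3, 0.6, -0.0]
gripper_width: 87.5
finger_force: 0.0
```

Run:
```python
from h import *
go(440,-150,190,-19)
```

```text
t=8.4 pos [480.9 -54.6 199.5] close -50.2 q6 0.74 MOVE [-92.4  47.2   9.5] turn -31.2 (alt 148.8)
```

Request:
{"name": "play_rows", "arguments": {"steps": [{"tx": -92,"ty": 47,"tz": 9,"turn": -31},{"tx": -92,"ty": 47,"tz": 9,"turn": -31},{"tx": -92,"ty": 47,"tz": 9,"turn": -31},{"tx": -92,"ty": 47,"tz": 9,"turn": -31},{"tx": -92,"ty": 47,"tz": 9,"turn": -31},{"tx": -92,"ty": 47,"tz": 9,"turn": -31},{"tx": -92,"ty": 47,"tz": 9,"turn": -31},{"tx": -92,"ty": 47,"tz": 9,"turn": -31}]}}

```text
time: 9.08
ee_pos: [439.9, -147.7, 190.6]
tcp_rot: [0.816, 0.577, 0.0, 0.0]
wrist_force: [0.1, -0.3, 0.2]
gripper_width: 87.7
finger_force: 0.0
```

Run:
```python
from h import *
info=r.camera_info('wrist');np.save('w4.npy',info['extrinsics']);cv2.imwrite('pics/w4.png',r.read_camera('wrist')[:,:,::-1])
print(proj('wrist',(476,-160,6),info))
go(476,-160,6,-19)
```

```text
[366.07641026 206.77648776]
t=9.1 pos [ 439.8 -147.6  190.6] close -19.4 q6 -0.01 MOVE [  0.3  38.3 184.6] turn -0.4 (alt 179.6)
```

View pics/w4.png

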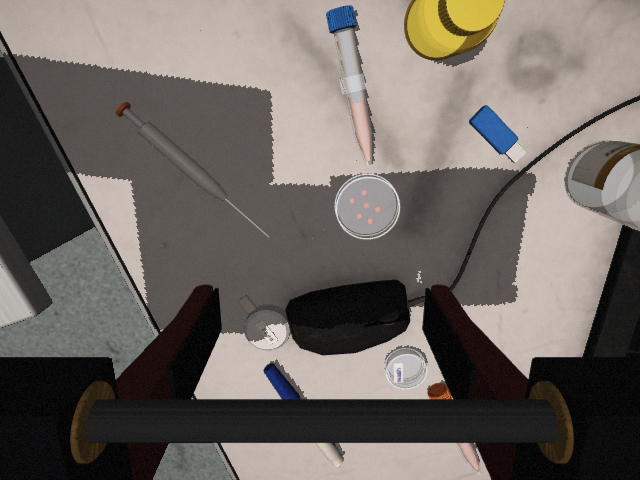

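The drop dish is at (367,206), matching the first estimate. The tube runs from (341,8) to (369,163) and the small dish is at (405,368).

Run:
```python
from h import *
info=dict(r.camera_info('wrist'));info['extrinsics']=np.load('w4.npy')
a=cv2.imread('pics/w4.png')
print('dish',ray('wrist',(367,206.5),6,info).round(1))
print('small',ray('wrist',(405.5,368),7,info).round(1))
c=ray('wrist',(341.5,8),12,info);t=ray('wrist',(369,163),10,info);d=(c-t)[:2];print('tube',c.round(1),t.round(1),np.linalg.norm(d),np.degrees(np.arctan2(d[1],d[0])),((c+t)/2).round(1))
```

```text
dish [ 476.8 -160.     6. ]
small [ 463.5 -325.1    7. ]
tube [504.  -10.6  12. ] [ 489.2 -124.8   10. ] 115.13198943941649 82.65286586924171 [496.6 -67.7  11. ]
```

Request:
{"name": "play_rows", "arguments": {"steps": [{"tx": 0,"ty": 20,"tz": 30,"turn": 0},{"tx": 0,"ty": 38,"tz": 65,"turn": 0},{"tx": 0,"ty": 38,"tz": 105,"turn": 0},{"tx": 0,"ty": 38,"tz": 140,"turn": 0},{"tx": 0,"ty": 38,"tz": 160,"turn": 0},{"tx": 0,"ty": 38,"tz": 170,"turn": 0},{"tx": 0,"ty": 38,"tz": 170,"turn": 0},{"tx": 0,"ty": 38,"tz": 170,"turn": 0}]}}

```text
time: 9.8
ee_pos: [475.5, -160.2, 21.0]
tcp_rot: [0.816, 0.578, -0.0, -0.0]
wrist_force: [-0.1, -0.2, 0.9]
gripper_width: 87.6
finger_force: 0.0
```

Run:
```python
from h import *
go(476,-160,4,-19)
```

```text
t=9.8 pos [ 475.5 -160.2   21. ] close -19.3 q6 -0.01 MOVE [ 0.4  0.4 17. ] turn -0.3 (alt 179.7)
```

Request:
{"name": "play_rows", "arguments": {"steps": [{"tx": 0,"ty": 1,"tz": 8,"turn": 0},{"tx": 0,"ty": 1,"tz": 14,"turn": 0},{"tx": 0,"ty": 1,"tz": 17,"turn": 0},{"tx": 0,"ty": 1,"tz": 17,"turn": 0},{"tx": 0,"ty": 1,"tz": 17,"turn": 0}]}}

```text
time: 10.22
ee_pos: [476.1, -160.7, 3.9]
tcp_rot: [0.816, 0.578, 0.0, 0.0]
wrist_force: [-0.3, -0.6, 0.5]
gripper_width: 88.0
finger_force: 0.0
```

Request:
{"name": "play_rows", "arguments": {"steps": [{"tx": 0,"ty": 0,"tz": 0,"turn": 0},{"tx": 0,"ty": 0,"tz": 0,"turn": 0},{"tx": 0,"ty": 0,"tz": 0,"turn": 0},{"tx": 0,"ty": 0,"tz": 0,"turn": 0},{"tx": 0,"ty": 0,"tz": 0,"turn": 0},{"tx": 0,"ty": 0,"tz": 0,"turn": 0},{"tx": 0,"ty": 0,"tz": 0,"turn": 0},{"tx": 0,"ty": 0,"tz": 0,"turn": 0}], "hand": 0.55, "newtons": 8}}

```text
time: 10.88
ee_pos: [476.1, -160.7, 3.8]
tcp_rot: [0.816, 0.578, 0.0, 0.0]
wrist_force: [-0.5, 0.2, 0.5]
gripper_width: 52.6
finger_force: 8.0
```

Run:
```python
from h import *
go(490,145,90,-84)
```

```text
t=10.9 pos [ 476.1 -160.7    3.8] close -19.3 q6 -0.01 MOVE [293.1 -88.1 -86.2] turn 64.7 (alt -115.3)
```

Request:
{"name": "play_rows", "arguments": {"steps": [{"tx": 0,"ty": 0,"tz": -5,"turn": 0},{"tx": 0,"ty": 0,"tz": -15,"turn": 0},{"tx": 0,"ty": 0,"tz": -32,"turn": 0},{"tx": 0,"ty": 0,"tz": -52,"turn": 0},{"tx": 0,"ty": 0,"tz": -72,"turn": 0},{"tx": 0,"ty": 0,"tz": -90,"turn": 0},{"tx": 0,"ty": 0,"tz": -100,"turn": 0},{"tx": 0,"ty": 0,"tz": -100,"turn": 0}], "hand": 0.4}}

```text
time: 11.55
ee_pos: [477.5, -161.2, 106.3]
tcp_rot: [0.816, 0.578, 0.001, 0.002]
wrist_force: [1.0, -0.1, -0.9]
gripper_width: 52.7
finger_force: 8.0
```

Request:
{"name": "play_rows", "arguments": {"steps": [{"tx": 10,"ty": -3,"tz": 0,"turn": 2},{"tx": 27,"ty": -8,"tz": 0,"turn": 6},{"tx": 50,"ty": -15,"tz": 0,"turn": 11},{"tx": 76,"ty": -23,"tz": 0,"turn": 17},{"tx": 102,"ty": -31,"tz": 0,"turn": 23},{"tx": 128,"ty": -38,"tz": 0,"turn": 29},{"tx": 154,"ty": -46,"tz": 0,"turn": 35},{"tx": 180,"ty": -54,"tz": 0,"turn": 41}]}}

```text
time: 12.22
ee_pos: [484.0, 28.3, 102.9]
tcp_rot: [0.967, 0.253, -0.001, -0.0]
wrist_force: [-0.2, 0.4, -0.1]
gripper_width: 52.5
finger_force: 8.0
```

Run:
```python
from h import *
go(490,145.5,104,-84)
print(r.observe()['gripper_width'])
```

```text
t=12.2 pos [484.   28.3 102.9] close -60.6 q6 1.09 MOVE [ 62.7 -99.2  -1.1] turn 23.4 (alt -156.6)
52.51947180145422
```

Request:
{"name": "play_rows", "arguments": {"steps": [{"tx": 14,"ty": -22,"tz": 0,"turn": 5},{"tx": 28,"ty": -44,"tz": 0,"turn": 11},{"tx": 41,"ty": -65,"tz": 0,"turn": 16},{"tx": 52,"ty": -82,"tz": 0,"turn": 20},{"tx": 59,"ty": -93,"tz": 0,"turn": 23},{"tx": 63,"ty": -99,"tz": 0,"turn": 23.5},{"tx": 63,"ty": -99,"tz": 0,"turn": 23.5},{"tx": 63,"ty": -99,"tz": 0,"turn": 23.5}]}}

```text
time: 12.88
ee_pos: [490.0, 144.0, 103.2]
tcp_rot: [0.998, 0.055, -0.001, 0.0]
wrist_force: [0.2, 0.0, -0.3]
gripper_width: 52.4
finger_force: 8.0
```

Run:
```python
from h import *
info=r.camera_info('wrist');cv2.imwrite('pics/w5.png',r.read_camera('wrist')[:,:,::-1]);np.save('w5.npy',info['extrinsics'])
go(490,145.5,38,-84)
s=r.observe();print(s['ee_pos'])
for n,p in dict(center=(490,145.5,34),tcp=s['ee_pos']).items(): print(n,proj('wrist',p,info).round())
```

```text
t=12.9 pos [490.  143.6 103.3] close -83.8 q6 1.72 MOVE [ 0.3 -1.9 65.3] turn 0.2 (alt -179.8)
[490.01609639 143.60486296 103.30943385]
center [320. 253.]
tcp [323. 309.]
```

View pics/w5.png

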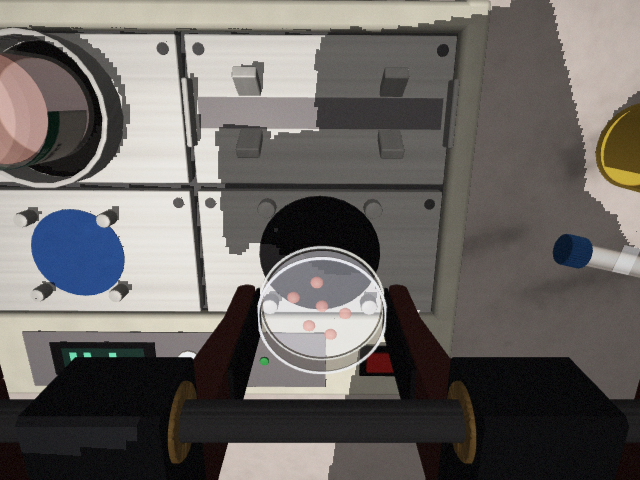

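The drops are level in the gripped dish, and the black disc at (320,252) sits exactly on the predicted centre. I can lower it.

Request:
{"name": "play_rows", "arguments": {"steps": [{"tx": 0.3,"ty": -1.8,"tz": 10,"turn": 0},{"tx": 0.3,"ty": -1.8,"tz": 25,"turn": 0},{"tx": 0.3,"ty": -1.8,"tz": 40,"turn": 0},{"tx": 0.3,"ty": -1.8,"tz": 52,"turn": 0},{"tx": 0.3,"ty": -1.8,"tz": 58,"turn": 0},{"tx": 0.3,"ty": -1.8,"tz": 61,"turn": 0},{"tx": 0.3,"ty": -1.8,"tz": 61,"turn": 0},{"tx": 0.3,"ty": -1.8,"tz": 61,"turn": 0}]}}

```text
time: 13.6
ee_pos: [490.8, 146.0, 42.8]
tcp_rot: [0.999, 0.054, 0.0, -0.0]
wrist_force: [0.4, -0.1, -0.1]
gripper_width: 52.9
finger_force: 8.0
```

Run:
```python
from h import *
go(490,145.5,38,-84)
```

```text
t=13.6 pos [490.8 146.   42.8] close -83.9 q6 1.73 MOVE [-0.8  0.4  4.8] turn 0.1 (alt -179.9)
```

Request:
{"name": "play_rows", "arguments": {"steps": [{"tx": -0.5,"ty": 0,"tz": 2,"turn": 0},{"tx": -0.5,"ty": 0,"tz": 4,"turn": 0},{"tx": -0.5,"ty": 0,"tz": 5,"turn": 0},{"tx": -0.5,"ty": 0,"tz": 5,"turn": 0},{"tx": -0.5,"ty": 0,"tz": 5,"turn": 0}]}}

```text
time: 14.02
ee_pos: [490.1, 146.0, 37.8]
tcp_rot: [0.999, 0.054, 0.0, -0.0]
wrist_force: [-0.2, 0.7, -0.4]
gripper_width: 52.6
finger_force: 8.0
```

Request:
{"name": "play_rows", "arguments": {"steps": [{"tx": 0,"ty": 0,"tz": 0,"turn": 0},{"tx": 0,"ty": 0,"tz": 0,"turn": 0},{"tx": 0,"ty": 0,"tz": 0,"turn": 0},{"tx": 0,"ty": 0,"tz": 0,"turn": 0},{"tx": 0,"ty": 0,"tz": 0,"turn": 0}], "hand": 0.82}}

```text
time: 14.43
ee_pos: [490.1, 146.0, 37.8]
tcp_rot: [0.999, 0.054, 0.0, -0.0]
wrist_force: [-0.3, 0.7, -0.4]
gripper_width: 71.9
finger_force: 0.0
```

Request:
{"name": "play_rows", "arguments": {"steps": [{"tx": 0,"ty": 0,"tz": -10,"turn": 0},{"tx": 0,"ty": 0,"tz": -30,"turn": 0},{"tx": 0,"ty": 0,"tz": -70,"turn": 0},{"tx": 0,"ty": 0,"tz": -110,"turn": 0},{"tx": 0,"ty": 0,"tz": -140,"turn": 0},{"tx": -60,"ty": 0,"tz": -150,"turn": 0},{"tx": -60,"ty": 0,"tz": -150,"turn": 0},{"tx": -60,"ty": 0,"tz": -150,"turn": 0}]}}

```text
time: 15.1
ee_pos: [426.9, 138.9, 189.1]
tcp_rot: [0.999, 0.054, -0.0, 0.0]
wrist_force: [0.5, 0.5, -0.7]
gripper_width: 72.2
finger_force: 0.0
```

Run:
```python
from h import *
a=r.read_camera('wrist')[:,:,::-1];cv2.imwrite('pics/w6.png',a)
go(420,-310,190,-90)
```

```text
t=15.2 pos [429.1 139.4 188.9] close -83.8 q6 1.75 MOVE [-57.5 445.8  -1.2] turn 6.2 (alt -173.8)
```

View pics/w6.png

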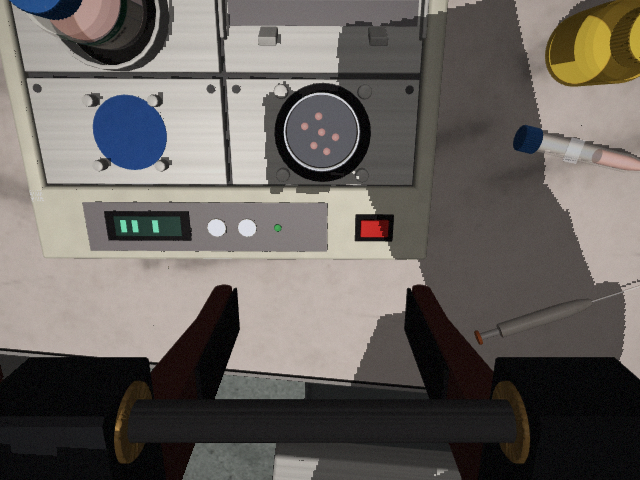

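The drop dish lies flat on the black disc between the lugs. Next is the small dish.

Request:
{"name": "play_rows", "arguments": {"steps": [{"tx": -20,"ty": 310,"tz": 0,"turn": -54},{"tx": -20,"ty": 310,"tz": 0,"turn": -54},{"tx": -20,"ty": 310,"tz": 0,"turn": -54},{"tx": -20,"ty": 310,"tz": 0,"turn": -54},{"tx": -20,"ty": 310,"tz": 0,"turn": -54},{"tx": -20,"ty": 310,"tz": 0,"turn": -54},{"tx": -20,"ty": 310,"tz": 0,"turn": -54},{"tx": -20,"ty": 310,"tz": 0,"turn": -54}], "hand": 0.75}}

```text
time: 15.82
ee_pos: [444.0, -143.7, 187.9]
tcp_rot: [0.888, 0.46, 0.0, 0.0]
wrist_force: [1.3, 0.2, -0.2]
gripper_width: 65.6
finger_force: 0.0
```

Run:
```python
from h import *
go(463,-324.5,100,0)
```

```text
t=15.8 pos [ 444.  -143.7  187.9] close -35.2 q6 0.28 MOVE [-136.8  119.6   88. ] turn -35.2 (alt 144.8)
```

Request:
{"name": "play_rows", "arguments": {"steps": [{"tx": -137,"ty": 120,"tz": 40,"turn": -35},{"tx": -137,"ty": 120,"tz": 40,"turn": -35},{"tx": -137,"ty": 120,"tz": 40,"turn": -35},{"tx": -137,"ty": 120,"tz": 40,"turn": -35},{"tx": -137,"ty": 120,"tz": 60,"turn": -35},{"tx": -137,"ty": 120,"tz": 88,"turn": -35},{"tx": -137,"ty": 120,"tz": 88,"turn": -35},{"tx": -137,"ty": 120,"tz": 88,"turn": -35}]}}

```text
time: 16.48
ee_pos: [460.5, -322.4, 98.3]
tcp_rot: [0.711, 0.703, -0.0, -0.002]
wrist_force: [-0.1, -0.3, 0.3]
gripper_width: 66.3
finger_force: 0.0
```

Run:
```python
from h import *
info=r.camera_info('wrist');cv2.imwrite('pics/w7.png',r.read_camera('wrist')[:,:,::-1]);np.save('w7.npy',info['extrinsics'])
print(proj('wrist',(463.5,-324.5,7),info))
go(463.5,-324.5,4,0)
```

```text
[326.15794045 245.27894592]
t=16.5 pos [ 461.4 -322.5   99.7] close -0.5 q6 -0.62 MOVE [-2.1  2.2 95.7] turn -0.5 (alt 179.5)
```

View pics/w7.png

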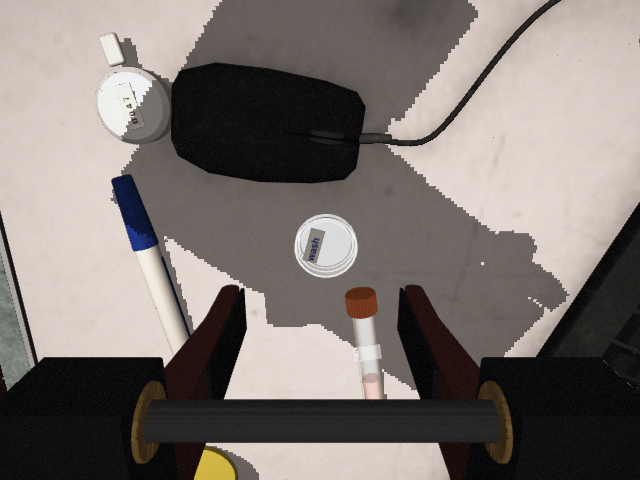

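The small dish is at (326,245), right on the prediction. Both finger lanes are free of the mouse and the orange tube.

Request:
{"name": "play_rows", "arguments": {"steps": [{"tx": -2,"ty": 2,"tz": 20,"turn": 0},{"tx": -2,"ty": 2,"tz": 45,"turn": 0},{"tx": -2,"ty": 2,"tz": 65,"turn": 0},{"tx": -2,"ty": 2,"tz": 78,"turn": 0},{"tx": -2,"ty": 2,"tz": 86,"turn": 0},{"tx": -2,"ty": 2,"tz": 92,"turn": 0},{"tx": -2,"ty": 2,"tz": 95,"turn": 0},{"tx": -2,"ty": 2,"tz": 95,"turn": 0}]}}

```text
time: 17.2
ee_pos: [463.7, -324.7, 5.1]
tcp_rot: [0.71, 0.704, 0.0, 0.0]
wrist_force: [0.2, 0.3, 0.9]
gripper_width: 66.2
finger_force: 0.0
```

Request:
{"name": "play_rows", "arguments": {"steps": [{"tx": 0,"ty": 0,"tz": 0,"turn": 0},{"tx": 0,"ty": 0,"tz": 0,"turn": 0},{"tx": 0,"ty": 0,"tz": 0,"turn": 0},{"tx": 0,"ty": 0,"tz": 0,"turn": 0},{"tx": 0,"ty": 0,"tz": 0,"turn": 0},{"tx": 0,"ty": 0,"tz": 0,"turn": 0},{"tx": 0,"ty": 0,"tz": 0,"turn": 0},{"tx": 0,"ty": 0,"tz": 0,"turn": 0}], "hand": 0.25, "newtons": 8}}

```text
time: 17.87
ee_pos: [463.5, -324.9, 5.1]
tcp_rot: [0.71, 0.704, 0.0, 0.0]
wrist_force: [-1.1, -0.9, 6.1]
gripper_width: 38.9
finger_force: 8.0
```

Request:
{"name": "play_rows", "arguments": {"steps": [{"tx": 0,"ty": 0,"tz": -5,"turn": 0},{"tx": 0,"ty": 0,"tz": -15,"turn": 0},{"tx": 0,"ty": 0,"tz": -35,"turn": 0},{"tx": 0,"ty": 0,"tz": -65,"turn": 0},{"tx": 0,"ty": 0,"tz": -95,"turn": 0},{"tx": 0,"ty": 0,"tz": -125,"turn": 0},{"tx": 0,"ty": 0,"tz": -145,"turn": 0},{"tx": 0,"ty": 0,"tz": -145,"turn": 0}]}}

```text
time: 18.53
ee_pos: [465.5, -326.3, 154.8]
tcp_rot: [0.71, 0.704, 0.001, 0.004]
wrist_force: [0.3, -1.2, 0.6]
gripper_width: 38.8
finger_force: 8.0
```

Run:
```python
from h import *
go(474,287,150,-84)
```

```text
t=18.5 pos [ 465.5 -326.3  154.8] close -0.5 q6 -0.62 MOVE [613.4   3.3   2. ] turn 83.5 (alt -96.5)
```

Request:
{"name": "play_rows", "arguments": {"steps": [{"tx": 12,"ty": 0,"tz": 0,"turn": 1},{"tx": 35,"ty": 0,"tz": 0,"turn": 4},{"tx": 68,"ty": 0,"tz": 0,"turn": 8},{"tx": 103,"ty": 0,"tz": 0,"turn": 13},{"tx": 138,"ty": 1,"tz": 0,"turn": 18},{"tx": 173,"ty": 1,"tz": 0,"turn": 23},{"tx": 208,"ty": 1,"tz": 0,"turn": 28},{"tx": 243,"ty": 1,"tz": 0,"turn": 33}]}}

```text
time: 19.2
ee_pos: [465.4, -80.1, 149.3]
tcp_rot: [0.882, 0.471, -0.0, -0.0]
wrist_force: [0.2, 0.2, -0.3]
gripper_width: 39.1
finger_force: 8.0
```

Run:
```python
from h import *
go(474,287,150,-84)
```

```text
t=19.2 pos [465.4 -80.1 149.3] close -33.7 q6 0.39 MOVE [ 310.  -196.8   -0.6] turn 50.3 (alt -129.7)
```

Request:
{"name": "play_rows", "arguments": {"steps": [{"tx": 24,"ty": -15,"tz": 0,"turn": 4},{"tx": 54,"ty": -34,"tz": 0,"turn": 9},{"tx": 84,"ty": -53,"tz": 0,"turn": 14},{"tx": 114,"ty": -72,"tz": 0,"turn": 20},{"tx": 144,"ty": -91,"tz": 0,"turn": 26},{"tx": 174,"ty": -110,"tz": 0,"turn": 32},{"tx": 204,"ty": -129,"tz": 0,"turn": 37},{"tx": 230,"ty": -146,"tz": 0,"turn": 42}]}}

```text
time: 19.87
ee_pos: [470.7, 192.6, 149.3]
tcp_rot: [0.992, 0.124, -0.0, 0.0]
wrist_force: [-0.5, -0.3, -0.2]
gripper_width: 39.2
finger_force: 8.0
```

Run:
```python
from h import *
go(474,287,100,-84)
```

```text
t=19.9 pos [470.7 192.6 149.3] close -75.7 q6 1.69 MOVE [ 26.6 -90.6  49.3] turn 8.3 (alt -171.7)
```

Request:
{"name": "play_rows", "arguments": {"steps": [{"tx": 7,"ty": -23,"tz": 0,"turn": 3},{"tx": 14,"ty": -48,"tz": 0,"turn": 6},{"tx": 20,"ty": -70,"tz": 0,"turn": 8},{"tx": 25,"ty": -85,"tz": 5,"turn": 8.3},{"tx": 26.5,"ty": -90.5,"tz": 20,"turn": 8.3},{"tx": 26.5,"ty": -90.5,"tz": 40,"turn": 8.3},{"tx": 26.5,"ty": -90.5,"tz": 49,"turn": 8.3},{"tx": 26.5,"ty": -90.5,"tz": 49,"turn": 8.3}]}}

```text
time: 20.53
ee_pos: [472.4, 283.8, 98.3]
tcp_rot: [0.999, 0.054, -0.002, 0.001]
wrist_force: [0.0, -0.5, -0.7]
gripper_width: 39.2
finger_force: 8.0
```

Run:
```python
from h import *
info=r.camera_info('wrist');a=r.read_camera('wrist')[:,:,::-1];cv2.imwrite('pics/w8.png',a)
print(proj('wrist',(474,287,34),info))
go(474,287,39,-84)
```

```text
[316.99614999 253.02132074]
t=20.6 pos [473.2 284.1  99.5] close -83.8 q6 1.98 MOVE [ 1.3 -2.9 60.5] turn 0.2 (alt -179.8)
```

View pics/w8.png

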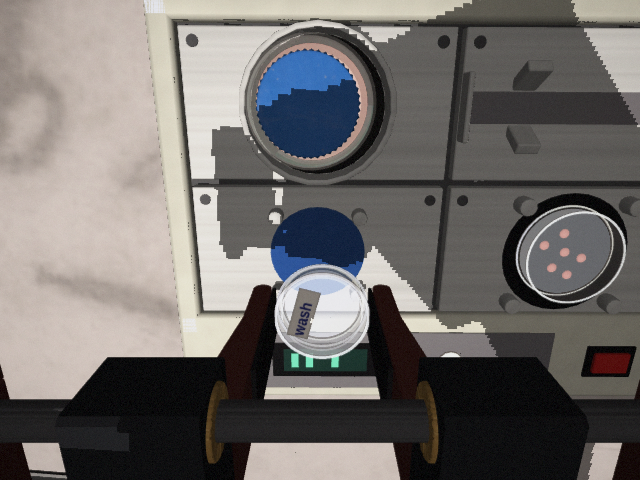

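The disc at (318,251) agrees with the prediction of (317,253), and the dish hangs level.

Request:
{"name": "play_rows", "arguments": {"steps": [{"tx": 1,"ty": -2.7,"tz": 10,"turn": 0},{"tx": 1,"ty": -2.7,"tz": 25,"turn": 0},{"tx": 1,"ty": -2.7,"tz": 40,"turn": 0},{"tx": 1,"ty": -2.7,"tz": 50,"turn": 0},{"tx": 1,"ty": -2.7,"tz": 55,"turn": 0},{"tx": 1,"ty": -2.7,"tz": 57,"turn": 0},{"tx": 1,"ty": -2.7,"tz": 57,"turn": 0},{"tx": 1,"ty": -2.7,"tz": 57,"turn": 0}]}}

```text
time: 21.25
ee_pos: [475.5, 287.9, 44.2]
tcp_rot: [0.999, 0.054, 0.0, -0.0]
wrist_force: [0.5, -0.4, -0.1]
gripper_width: 38.9
finger_force: 8.0
```

Run:
```python
from h import *
go(474,287,39,-84)
```

```text
t=21.2 pos [475.5 287.9  44.2] close -83.8 q6 1.99 MOVE [-1.6  0.7  5.2] turn 0.2 (alt -179.8)
```

Request:
{"name": "play_rows", "arguments": {"steps": [{"tx": -1.3,"ty": 0.5,"tz": 2,"turn": 0},{"tx": -1.3,"ty": 0.5,"tz": 4,"turn": 0},{"tx": -1.3,"ty": 0.5,"tz": 5,"turn": 0},{"tx": -1.3,"ty": 0.5,"tz": 5,"turn": 0},{"tx": -1.3,"ty": 0.5,"tz": 5,"turn": 0}]}}

```text
time: 21.67
ee_pos: [473.9, 287.1, 39.0]
tcp_rot: [0.999, 0.054, 0.0, -0.0]
wrist_force: [-1.1, -0.9, 3.3]
gripper_width: 38.9
finger_force: 8.0
```

Request:
{"name": "play_rows", "arguments": {"steps": [{"tx": 0,"ty": 0,"tz": 0,"turn": 0},{"tx": 0,"ty": 0,"tz": 0,"turn": 0},{"tx": 0,"ty": 0,"tz": 0,"turn": 0},{"tx": 0,"ty": 0,"tz": 0,"turn": 0},{"tx": 0,"ty": 0,"tz": 0,"turn": 0}], "hand": 0.65}}

```text
time: 22.08
ee_pos: [473.8, 287.0, 38.7]
tcp_rot: [0.999, 0.054, -0.0, 0.0]
wrist_force: [0.1, 0.5, -0.3]
gripper_width: 57.4
finger_force: 0.0
```

Request:
{"name": "play_rows", "arguments": {"steps": [{"tx": 0,"ty": 0,"tz": -10,"turn": 0},{"tx": 0,"ty": 0,"tz": -30,"turn": 0},{"tx": 0,"ty": 0,"tz": -70,"turn": 0},{"tx": 0,"ty": 0,"tz": -110,"turn": 0},{"tx": 0,"ty": 0,"tz": -140,"turn": 0},{"tx": -60,"ty": 0,"tz": -150,"turn": 0},{"tx": -60,"ty": 0,"tz": -150,"turn": 0},{"tx": -60,"ty": 0,"tz": -150,"turn": 0}]}}

```text
time: 22.75
ee_pos: [411.1, 279.8, 190.3]
tcp_rot: [0.998, 0.055, -0.0, -0.0]
wrist_force: [0.8, 0.2, -1.1]
gripper_width: 57.0
finger_force: 0.0
```

Run:
```python
from h import *
a=r.read_camera('wrist')[:,:,::-1];cv2.imwrite('pics/w9.png',a)
go(495,-68,150,-7)
```

```text
t=22.8 pos [413.  280.4 190. ] close -83.7 q6 2.03 MOVE [ 43.3 355.3  39.9] turn -76.7 (alt 103.3)
```

View pics/w9.png

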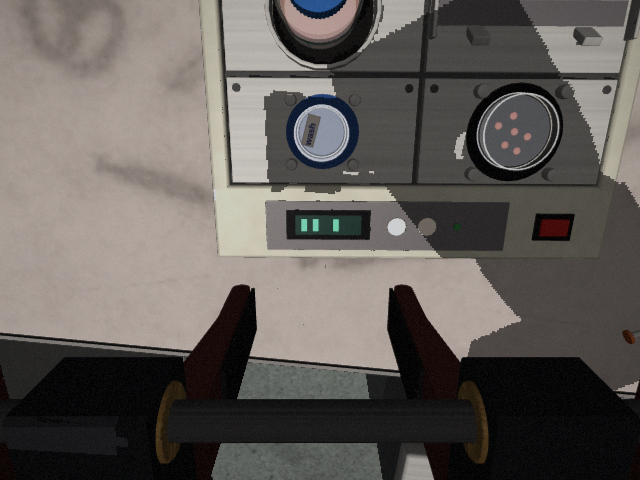

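The small dish is seated. Next is the tube. First I need the height of the yellow bottle beside it, because the gripper body might pass over it.

Request:
{"name": "play_rows", "arguments": {"steps": [{"tx": 20,"ty": 330,"tz": 0,"turn": -55},{"tx": 20,"ty": 330,"tz": 0,"turn": -55},{"tx": 20,"ty": 330,"tz": 0,"turn": -55},{"tx": 20,"ty": 330,"tz": 0,"turn": -55},{"tx": 20,"ty": 330,"tz": 0,"turn": -55},{"tx": 20,"ty": 330,"tz": 0,"turn": -55},{"tx": 20,"ty": 330,"tz": 0,"turn": -55},{"tx": 20,"ty": 330,"tz": 0,"turn": -55}], "hand": 0.4}}

```text
time: 23.47
ee_pos: [464.4, -5.1, 189.0]
tcp_rot: [0.883, 0.469, 0.0, 0.0]
wrist_force: [0.3, -0.1, 0.1]
gripper_width: 34.9
finger_force: 0.0
```

Run:
```python
from h import *
go(485,-120,190,-7)
```

```text
t=23.5 pos [464.4  -5.1 189. ] close -34.1 q6 0.56 MOVE [-83.7  81.4  -1. ] turn -27.1 (alt 152.9)
```

Request:
{"name": "play_rows", "arguments": {"steps": [{"tx": -84,"ty": 81,"tz": 0,"turn": -27},{"tx": -84,"ty": 81,"tz": 0,"turn": -27},{"tx": -84,"ty": 81,"tz": 0,"turn": -27},{"tx": -84,"ty": 81,"tz": 0,"turn": -27},{"tx": -84,"ty": 81,"tz": 0,"turn": -27},{"tx": -84,"ty": 81,"tz": 0,"turn": -27},{"tx": -84,"ty": 81,"tz": 0,"turn": -27}]}}

```text
time: 24.05
ee_pos: [482.8, -117.5, 188.5]
tcp_rot: [0.752, 0.659, -0.0, -0.0]
wrist_force: [-0.5, 1.0, -1.1]
gripper_width: 35.0
finger_force: 0.0
```

Run:
```python
from h import *
info=r.camera_info('wrist');np.save('w10.npy',info['extrinsics']);a=r.read_camera('wrist')[:,:,::-1].copy();cv2.imwrite('pics/w10.png',a)
go(496.6,-67.7,150,-7)
for p in [(504,-10.6,12),(489.2,-124.8,10),(564,-43,82),(564,-43,0)]: print(proj('wrist',p,info).round())
```

```text
t=24.1 pos [ 482.7 -117.2  188.6] close -7.5 q6 -0.13 MOVE [50.9  7.3 38.6] turn -0.5 (alt 179.5)
[331.  70.]
[330. 216.]
[436. 103.]
[410. 103.]
```

View pics/w10.png

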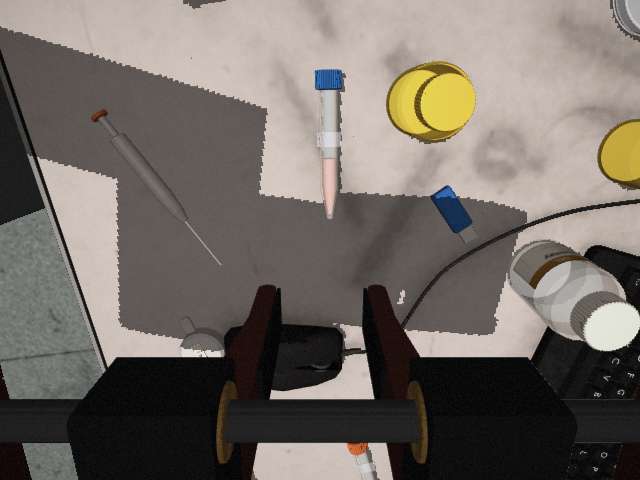

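This shows the tube from its cap (329,69) to its tip (330,218), and the yellow cap top at (445,102). I'll triangulate the yellow cap with the top view.

Run:
```python
from h import *
info=dict(r.camera_info('wrist'));info['extrinsics']=np.load('w10.npy')
for z in (70,82,95,103,115): print(z,ray('wrist',(445.5,102),z,info).round(1),ray('top',(317,224),z).round(1))
print('base left edge',ray('wrist',(388,103),0,info).round(),ray('wrist',(388,103),50,info).round())
c=ray('wrist',(329,69),14,info);t=ray('wrist',(330,218),10,info);d=(c-t)[:2];print('tube',c.round(1),t.round(1),np.linalg.norm(d),np.degrees(np.arctan2(d[1],d[0])),((c+t)/2).round(1))
```

```text
70 [572.9 -43.3  70. ] [576.7 -43.5  70. ]
82 [569.5 -42.9  82. ] [573.9 -44.2  82. ]
95 [565.9 -42.4  95. ] [570.7 -45.   95. ]
103 [563.6 -42.1 103. ] [568.8 -45.4 103. ]
115 [560.3 -41.7 115. ] [565.9 -46.1 115. ]
base left edge [547. -41.   0.] [539. -40.  50.]
tube [502.9 -10.2  14. ] [ 489.1 -126.2   10. ] 116.8308284686904 83.2130297697236 [496.  -68.2  12. ]
```

The yellow bottle is probably 82 mm tall, which leaves very little room under the gripper body. I'll grip the tube near its tip, drag it 60 mm clear, and regrasp it at the middle.

Run:
```python
from h import *
go(491.8,-103,5,-6.8)
```

```text
t=24.1 pos [ 482.7 -117.2  188.6] close -7.5 q6 -0.13 MOVE [ 15.2   7.2 183.6] turn -0.7 (alt 179.3)
```

Request:
{"name": "play_rows", "arguments": {"steps": [{"tx": 15,"ty": 7,"tz": 30,"turn": 0},{"tx": 15,"ty": 7,"tz": 65,"turn": 0},{"tx": 15,"ty": 7,"tz": 100,"turn": 0},{"tx": 15,"ty": 7,"tz": 130,"turn": 0},{"tx": 15,"ty": 7,"tz": 150,"turn": 0},{"tx": 15,"ty": 7,"tz": 158,"turn": 0},{"tx": 15,"ty": 7,"tz": 158,"turn": 0},{"tx": 15,"ty": 7,"tz": 158,"turn": 0}]}}

```text
time: 24.77
ee_pos: [492.0, -103.4, 31.1]
tcp_rot: [0.751, 0.66, 0.0, -0.0]
wrist_force: [0.5, 1.2, 0.0]
gripper_width: 35.3
finger_force: 0.0
```

Run:
```python
from h import *
go(491.8,-103,5,-6.8)
```

```text
t=24.8 pos [ 492.  -103.4   31.1] close -7.3 q6 -0.10 MOVE [ 0.4 -0.2 26.1] turn -0.5 (alt 179.5)
```

Request:
{"name": "play_rows", "arguments": {"steps": [{"tx": 0,"ty": 0,"tz": 10,"turn": 0},{"tx": 0,"ty": 0,"tz": 19,"turn": 0},{"tx": 0,"ty": 0,"tz": 26,"turn": 0},{"tx": 0,"ty": 0,"tz": 26,"turn": 0},{"tx": 0,"ty": 0,"tz": 26,"turn": 0}]}}

```text
time: 25.18
ee_pos: [491.4, -104.0, 4.4]
tcp_rot: [0.751, 0.66, -0.0, -0.0]
wrist_force: [-0.5, -0.1, 0.4]
gripper_width: 35.0
finger_force: 0.0
```

Request:
{"name": "play_rows", "arguments": {"steps": [{"tx": 0,"ty": 0,"tz": 0,"turn": 0},{"tx": 0,"ty": 0,"tz": 0,"turn": 0},{"tx": 0,"ty": 0,"tz": 0,"turn": 0},{"tx": 0,"ty": 0,"tz": 0,"turn": 0},{"tx": 0,"ty": 0,"tz": 0,"turn": 0},{"tx": 0,"ty": 0,"tz": 0,"turn": 0}], "hand": 0.05, "newtons": 6}}

```text
time: 25.68
ee_pos: [491.8, -104.1, 5.0]
tcp_rot: [0.751, 0.66, 0.0, 0.0]
wrist_force: [0.1, 0.3, 2.1]
gripper_width: 15.0
finger_force: 6.0
```

Request:
{"name": "play_rows", "arguments": {"steps": [{"tx": 0,"ty": -5,"tz": 0,"turn": 0},{"tx": 0,"ty": -14,"tz": 0,"turn": 0},{"tx": 0,"ty": -26,"tz": 0,"turn": 0},{"tx": 0,"ty": -40,"tz": 0,"turn": 0},{"tx": 0,"ty": -52,"tz": 0,"turn": 0},{"tx": 0,"ty": -60,"tz": 0,"turn": 0},{"tx": 0,"ty": -60,"tz": 0,"turn": 0},{"tx": 0,"ty": -60,"tz": 0,"turn": 0}]}}

```text
time: 26.35
ee_pos: [429.8, -95.9, 4.8]
tcp_rot: [0.751, 0.66, -0.001, -0.002]
wrist_force: [-4.7, 0.4, 7.9]
gripper_width: 14.8
finger_force: 6.0
```

Request:
{"name": "play_rows", "arguments": {"steps": [{"tx": 0,"ty": 0,"tz": 0,"turn": 0},{"tx": 0,"ty": 0,"tz": 0,"turn": 0},{"tx": 0,"ty": 0,"tz": 0,"turn": 0},{"tx": 0,"ty": 0,"tz": 0,"turn": 0},{"tx": 0,"ty": 0,"tz": -10,"turn": 0},{"tx": 0,"ty": 0,"tz": -40,"turn": 0},{"tx": -30,"ty": 0,"tz": -80,"turn": 0},{"tx": -30,"ty": 0,"tz": -100,"turn": 0}], "hand": 0.4}}

```text
time: 27.02
ee_pos: [428.4, -127.4, 106.9]
tcp_rot: [0.751, 0.661, -0.0, 0.0]
wrist_force: [0.4, 0.7, -0.2]
gripper_width: 35.0
finger_force: 0.0
```

```bash
cat > tb.py <<'E'
from h import *
info=r.camera_info('wrist');a=r.read_camera('wrist')[:,:,::-1].copy();cv2.imwrite('pics/w11.png',a)
hsv=cv2.cvtColor(a,cv2.COLOR_BGR2HSV);m=cv2.inRange(hsv,(100,120,60),(125,255,255));n,l,st,c=cv2.connectedComponentsWithStats(m)
for k in range(1,n):
    if st[k,4]>200: print('blue',c[k].round(1),st[k],ray('wrist',c[k],12,info).round(1))
m=cv2.inRange(hsv,(0,25,60),(14,110,255));m[340:]=0;n,l,st,c=cv2.connectedComponentsWithStats(m)
for k in range(1,n):
    if st[k,4]>300: print('pink',c[k].round(1),st[k],ray('wrist',c[k],10,info).round(1))
go(436,-68,5,-7)
E
python3 tb.py
```

```text
blue [316.3  37.8] [299  24  36  29 960] [441.1  -8.5  12. ]
blue [571.4 215.2] [ 546  185   51   61 1667] [ 588.6 -131.1   12. ]
pink [327.7 169.1] [    0     0   640   340 99083] [438.4 -82.5  10. ]
pink [517.3  22. ] [ 434    0  206   74 4145] [553.7 -14.5  10. ]
pink [593.  290.1] [ 517  250  123   90 2349] [ 607.2 -187.1   10. ]
t=27.1 pos [ 431.  -128.3  110.8] close -7.4 q6 -0.19 MOVE [ 60.6  -3.5 105.7] turn -0.4 (alt 179.6)
```

Run:
```python
from h import *
go(434.8,-60.5,30,-7)
```

```text
t=27.1 pos [ 431.  -128.3  110.8] close -7.4 q6 -0.19 MOVE [67.9 -5.5 80.6] turn -0.4 (alt 179.6)
```

Request:
{"name": "play_rows", "arguments": {"steps": [{"tx": 30,"ty": -3,"tz": 0,"turn": 0},{"tx": 55,"ty": -5,"tz": 10,"turn": 0},{"tx": 67,"ty": -5,"tz": 30,"turn": 0},{"tx": 67,"ty": -5,"tz": 50,"turn": 0},{"tx": 67,"ty": -5,"tz": 70,"turn": 0},{"tx": 67,"ty": -5,"tz": 76,"turn": 0},{"tx": 67,"ty": -5,"tz": 76,"turn": 0},{"tx": 67,"ty": -5,"tz": 76,"turn": 0}]}}

```text
time: 27.73
ee_pos: [431.9, -59.0, 29.1]
tcp_rot: [0.751, 0.66, -0.0, -0.0]
wrist_force: [-0.8, -0.6, -0.5]
gripper_width: 35.2
finger_force: 0.0
```

Run:
```python
from h import *
go(434.8,-60.5,4,-7)
```

```text
t=27.7 pos [431.9 -59.   29.1] close -7.4 q6 -0.03 MOVE [-1.1  3.1 25.1] turn -0.4 (alt 179.6)
```

Request:
{"name": "play_rows", "arguments": {"steps": [{"tx": -1,"ty": 3,"tz": 10,"turn": 0},{"tx": -1,"ty": 3,"tz": 19,"turn": 0},{"tx": -1,"ty": 3,"tz": 25,"turn": 0},{"tx": -1,"ty": 3,"tz": 25,"turn": 0},{"tx": -1,"ty": 3,"tz": 25,"turn": 0}]}}

```text
time: 28.15
ee_pos: [434.4, -60.4, 3.3]
tcp_rot: [0.751, 0.66, -0.0, -0.0]
wrist_force: [-0.8, -0.6, 0.6]
gripper_width: 34.9
finger_force: 0.0
```

Request:
{"name": "play_rows", "arguments": {"steps": [{"tx": 0,"ty": 0,"tz": 0,"turn": 0},{"tx": 0,"ty": 0,"tz": 0,"turn": 0},{"tx": 0,"ty": 0,"tz": 0,"turn": 0},{"tx": 0,"ty": 0,"tz": 0,"turn": 0},{"tx": 0,"ty": 0,"tz": 0,"turn": 0},{"tx": 0,"ty": 0,"tz": 0,"turn": 0}], "hand": 0, "newtons": 12}}

```text
time: 28.65
ee_pos: [434.9, -60.4, 3.9]
tcp_rot: [0.751, 0.66, 0.0, 0.0]
wrist_force: [-0.0, 0.0, 2.4]
gripper_width: 14.3
finger_force: 12.0
```

Request:
{"name": "play_rows", "arguments": {"steps": [{"tx": 0,"ty": 0,"tz": -5,"turn": 0},{"tx": 0,"ty": 0,"tz": -15,"turn": 0},{"tx": 0,"ty": 0,"tz": -35,"turn": 0},{"tx": 0,"ty": 0,"tz": -60,"turn": 0},{"tx": 0,"ty": 0,"tz": -85,"turn": 0},{"tx": 0,"ty": 0,"tz": -105,"turn": 0},{"tx": 0,"ty": 0,"tz": -110,"turn": 0},{"tx": 0,"ty": 0,"tz": -110,"turn": 0}]}}

```text
time: 29.32
ee_pos: [435.9, -60.5, 115.5]
tcp_rot: [0.751, 0.66, 0.001, 0.002]
wrist_force: [0.1, -0.7, 0.2]
gripper_width: 14.7
finger_force: 12.0
```

Run:
```python
from h import *
exec(open('tb.py').read().replace('go(436','#'))
go(569,154,110,5.8)
print(r.observe()['gripper_width'])
```

```text
blue [320.9 199.1] [ 294  178   55   42 1950] [439.5 -35.5  12. ]
blue [548.4 302.3] [ 526  276   46   53 1259] [ 589.1 -129.9   12. ]
pink [331.9 157.9] [     0      0    640    340 131229] [449.8 -10.4  10. ]
pink [622.1 332.7] [592 321  48  19 456] [ 644.5 -163.    10. ]
pink [322.4 333.1] [305 322  34  18 407] [ 427.7 -134.8   10. ]
t=29.4 pos [435.  -60.4 114.3] close -7.4 q6 -0.04 MOVE [229.8 105.4   4.5] turn -13.2 (alt 166.8)
14.641054316112914
```

Run:
```python
from h import *
info=r.camera_info('wrist')
for z in (110,114,120,130):print(z,ray('wrist',(321,178.5),z,info).round(1))
s=r.observe();print(s['ee_pos'])
```

```text
110 [442.3  -4.8 110. ]
114 [442.4  -4.1 114. ]
120 [442.6  -3.1 120. ]
130 [442.8  -1.4 130. ]
[435.04839486 -60.42819388 114.30818737]
```

Request:
{"name": "play_rows", "arguments": {"steps": [{"tx": 10,"ty": 5,"tz": 0,"turn": -1},{"tx": 30,"ty": 14,"tz": 0,"turn": -2},{"tx": 56,"ty": 26,"tz": 0,"turn": -4},{"tx": 84,"ty": 39,"tz": 0,"turn": -6},{"tx": 112,"ty": 51,"tz": 0,"turn": -8},{"tx": 140,"ty": 64,"tz": 0,"turn": -10},{"tx": 168,"ty": 77,"tz": 0,"turn": -12},{"tx": 194,"ty": 89,"tz": 0,"turn": -13}]}}

```text
time: 30.03
ee_pos: [547.8, 122.9, 111.8]
tcp_rot: [0.67, 0.742, -0.001, -0.001]
wrist_force: [-0.1, -0.7, -0.3]
gripper_width: 14.4
finger_force: 12.0
```

Run:
```python
from h import *
go(569,156,80,5.8)
```

```text
t=30.0 pos [547.8 122.9 111.8] close 5.8 q6 0.10 MOVE [30.8 24.5 31.7] turn 0.0 (alt -180.0)
```

Request:
{"name": "play_rows", "arguments": {"steps": [{"tx": 18,"ty": 14,"tz": 0,"turn": 0},{"tx": 27,"ty": 21,"tz": 0,"turn": 0},{"tx": 29,"ty": 23,"tz": 0,"turn": 0},{"tx": 29,"ty": 23,"tz": 10,"turn": 0},{"tx": 29,"ty": 23,"tz": 22,"turn": 0},{"tx": 29,"ty": 23,"tz": 30,"turn": 0},{"tx": 29,"ty": 23,"tz": 30,"turn": 0},{"tx": 29,"ty": 23,"tz": 30,"turn": 0}]}}

```text
time: 30.7
ee_pos: [566.8, 150.7, 82.6]
tcp_rot: [0.672, 0.741, -0.001, -0.001]
wrist_force: [0.6, 0.4, -1.1]
gripper_width: 14.8
finger_force: 12.0
```

Run:
```python
from h import *
info=r.camera_info('wrist');cv2.imwrite('pics/w12.png',r.read_camera('wrist')[:,:,::-1]);np.save('w12.npy',info['extrinsics'])
go(569,156,38,5.8)
```

```text
t=30.8 pos [567.5 151.   83.3] close 5.6 q6 0.14 MOVE [ 4.9  2.1 45.3] turn -0.2 (alt 179.8)
```

Request:
{"name": "play_rows", "arguments": {"steps": [{"tx": 4.5,"ty": 1.8,"tz": 8,"turn": 0},{"tx": 4.5,"ty": 1.8,"tz": 18,"turn": 0},{"tx": 4.5,"ty": 1.8,"tz": 27,"turn": 0},{"tx": 4.5,"ty": 1.8,"tz": 34,"turn": 0},{"tx": 4.5,"ty": 1.8,"tz": 37,"turn": 0},{"tx": 4.5,"ty": 1.8,"tz": 37,"turn": 0},{"tx": 4.5,"ty": 1.8,"tz": 37,"turn": 0}]}}

```text
time: 31.33
ee_pos: [569.1, 156.4, 46.4]
tcp_rot: [0.671, 0.741, -0.0, -0.0]
wrist_force: [-0.1, 0.8, -0.6]
gripper_width: 14.6
finger_force: 12.0
```

Run:
```python
from h import *
go(569,156,39,5.8);print(r.observe()['wrist_force'])
```

```text
t=31.3 pos [569.1 156.4  46.4] close 5.6 q6 0.15 MOVE [-0.4 -0.1  7.4] turn -0.2 (alt 179.8)
[-0.05211348  0.80174355 -0.58372197]
```

Request:
{"name": "play_rows", "arguments": {"steps": [{"tx": 0,"ty": 0,"tz": 3,"turn": 0},{"tx": 0,"ty": 0,"tz": 5,"turn": 0},{"tx": 0,"ty": 0,"tz": 7,"turn": 0},{"tx": 0,"ty": 0,"tz": 8,"turn": 0},{"tx": 0,"ty": 0,"tz": 8,"turn": 0},{"tx": 0,"ty": 0,"tz": 8,"turn": 0}]}}

```text
time: 31.83
ee_pos: [569.3, 156.4, 38.8]
tcp_rot: [0.671, 0.741, 0.0, 0.0]
wrist_force: [-0.3, 0.0, -0.4]
gripper_width: 14.5
finger_force: 12.0
```

Request:
{"name": "play_rows", "arguments": {"steps": [{"tx": 0,"ty": 0,"tz": 1,"turn": 0},{"tx": 0,"ty": 0,"tz": 2,"turn": 0},{"tx": 0,"ty": 0,"tz": 2,"turn": 0},{"tx": 0,"ty": 0,"tz": 2,"turn": 0}]}}

```text
time: 32.17
ee_pos: [569.5, 156.5, 37.8]
tcp_rot: [0.671, 0.741, 0.0, 0.0]
wrist_force: [-3.0, -0.8, 9.0]
gripper_width: 14.5
finger_force: 12.0
```

Request:
{"name": "play_rows", "arguments": {"steps": [{"tx": 0,"ty": 0,"tz": 0,"turn": 0},{"tx": 0,"ty": 0,"tz": 0,"turn": 0},{"tx": 0,"ty": 0,"tz": 0,"turn": 0},{"tx": 0,"ty": 0,"tz": 0,"turn": 0},{"tx": 0,"ty": 0,"tz": 0,"turn": 0}], "hand": 0.4}}

```text
time: 32.58
ee_pos: [569.2, 156.4, 36.6]
tcp_rot: [0.671, 0.741, -0.0, -0.0]
wrist_force: [0.5, 0.8, 0.6]
gripper_width: 35.2
finger_force: 0.0
```

Request:
{"name": "play_rows", "arguments": {"steps": [{"tx": 0,"ty": 0,"tz": -10,"turn": 0},{"tx": 0,"ty": 0,"tz": -30,"turn": 0},{"tx": 0,"ty": 0,"tz": -70,"turn": 0},{"tx": 0,"ty": 0,"tz": -110,"turn": 0},{"tx": -40,"ty": 0,"tz": -150,"turn": 0},{"tx": -80,"ty": 0,"tz": -150,"turn": 0},{"tx": -80,"ty": 0,"tz": -150,"turn": 0},{"tx": -80,"ty": 0,"tz": -150,"turn": 0}]}}

```text
time: 33.25
ee_pos: [577.9, 74.6, 188.5]
tcp_rot: [0.673, 0.74, 0.001, 0.001]
wrist_force: [-0.1, 0.5, -0.6]
gripper_width: 35.3
finger_force: 0.0
```

```bash
cat > last.py <<'E'
from h import *
info=r.camera_info('wrist');a=r.read_camera('wrist')[:,:,::-1].copy();cv2.imwrite('pics/w13.png',a)
hsv=cv2.cvtColor(a,cv2.COLOR_BGR2HSV);m=cv2.inRange(hsv,(100,120,50),(125,255,255));n,l,st,c=cv2.connectedComponentsWithStats(m)
for k in range(1,n):
    if st[k,4]>150: print('blue',c[k].round(1),st[k],ray('wrist',c[k],44,info).round(1))
print('expected cap',proj('wrist',(569-.101*50,154+.995*50,44),info),'tip',proj('wrist',(569+.101*59,154-.995*59,44),info))
E
python3 last.py
```

```text
blue [319.4  23. ] [305  11  30  25 693] [564.4 209.   44. ]
expected cap [317.91348816  31.64648741] tip [319.19252722 192.69132846]
```

Run:
```python
from h import *
info=r.camera_info('wrist');a=cv2.imread('pics/w13.png')
C=np.array([569,154]);Y=np.array([-.101,.995]);X=np.array([.995,.101])
for uv,z in [((319.5,11),34),((319.5,11),44),((319.4,23),44),((319.4,23),54)]:
    p=ray('wrist',uv,z,info)[:2]-C;print(uv,z,'block xy',(p@X).round(1),(p@Y).round(1))
hsv=cv2.cvtColor(a,cv2.COLOR_BGR2HSV)
for v in range(60,230,10): # pink columns along the tube
    row=hsv[v,290:350];c=np.where((row[:,0]<15)&(row[:,1]>30)&(row[:,2]>60))[0]
    print(v,(c.min()+290,c.max()+290,len(c)) if len(c) else None,end=' ')
t=r.read_camera('top')[:,:,::-1];h=cv2.cvtColor(t.copy(),cv2.COLOR_BGR2HSV)
print();m=cv2.inRange(h,(100,120,60),(125,255,255));n,l,st,c=cv2.connectedComponentsWithStats(m)
for k in range(1,n):
    if st[k,4]>15 and 150<c[k][0]<450 and c[k][1]>170: print('top blue',c[k].round(1),st[k])
d=np.abs(t.astype(int)-cv2.imread('pics/top0.png')).max(2)[180:310]
print('oil diff',d[0:40,370:400].mean(),'orange diff',d[90:120,430:480].mean())
for n_,p in [('media cap',(554.5,296.5,116)),('tube cap',(563,212,46))]:print(n_,proj('top',p).round(1))
```

```text
(319.5, 11) 34 block xy 0.2 65.5
(319.5, 11) 44 block xy 0.2 63.6
(319.4, 23) 44 block xy 0.1 56.5
(319.4, 23) 54 block xy 0.1 54.9
60 None 70 None 80 None 90 None 100 None 110 None 120 (np.int64(312), np.int64(328), 17) 130 (np.int64(313), np.int64(328), 16) 140 (np.int64(313), np.int64(328), 16) 150 (np.int64(313), np.int64(328), 16) 160 (np.int64(314), np.int64(328), 15) 170 (np.int64(316), np.int64(326), 11) 180 (np.int64(318), np.int64(324), 7) 190 None 200 None 210 None 220 None 
top blue [173.3 206.4] [169 201   9  12  81]
top blue [351.8 229.5] [345 225  15  10  92]
top blue [404.4 334.7] [395 333  18   4  61]
oil diff 2.6641666666666666 orange diff 4.432666666666667
media cap [176.6 207.5]
tube cap [217.7 216.6]
```

```bash
python3 -c "
from station import r
print(r.finish_job())"
```

```text
the job is handed in; nothing more can be done
None
```

The job is handed in: the bottle, drop dish, small dish and blue-capped tube are each in their blocks, in the order asked. I never touched the oil bottle or the orange-capped tube. The two dishes and the bottle were seen seated in the pictures, but the tube was only checked by measurement: it lies about 4 mm off-centre toward its cap end, within the end stops.

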